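# Tip dried cassettes from the flip tray into the steriliser basket

### The arm

A 7-joint arm with a two-finger parallel gripper is mounted at the origin on the work surface. World frame = base frame: x ahead of the robot, y to its left, z up, the work surface at z = 0. Lengths are in m, angles in rad, forces in N, time in s.
With the tool pointing down it reaches from about 0.425 to 0.825 m from the base axis. Payload 3.6 kg.
Tool frame: the origin (TCP) lies between the finger pads; the fingertips stand 8 mm ahead of it and the grasp point (between the pads) lies 11 mm behind it; z points along the fingers, y is the direction in which the jaws open and shut (so a half turn about z gives the same grasp; the last joint's range is limited). The gripper opens to 85 mm and grips with 20 to 120 N. Pads are 22 mm wide; open, the fingers measure 114 mm over their backs; the gripper's body (76 mm by 85 mm) begins 54 mm behind the grasp point. The pads swing forward as they close: fully open they stand 13 mm farther back than shut.
Start: joints at [1.079, 0.615, -0.013, 1.423, 0.008, 1.103, -0.04], TCP at [0.291, -0.581, 0.203] pointing down, gripper open.
Joint ranges: [-3.12, 3.12], [-0.3, 2.06], [-1.34, 1.32], [0.26, 2.42], [-1.36, 4.5], [0.01, 1.98], [-2.84, 2.84]. Speed limits (rad/s): [2.79, 2.79, 3.14, 3.14, 3.14, 3.14, 3.14].

### API

Orientations are given as a unit quaternion [x, y, z, w].
In Python, from bench import r gives the robot as it stands.
- The arm moves only by the tool move_arm, never from a script. Its argument "commands" is a list of rows, each a list of 2 entries, a list of its own where there are three numbers: the shift along the tool's x, y, z in cm, then the turn, a rotation vector about the tool's x, y, z in rad. A call has 1 to 12 rows; each row is the pose to reach, as a shift and turn from the pose commanded when the call began, along the tool's axes at that moment; what a row does not reach only later rows make up. A row lasts 1/12 s, in which the tool goes at most 41.7 mm and 7.16 degrees, less where a joint would pass 70% of its speed; a pose out of reach is approached as far as the arm can. A call with a gripper value outside its range is refused whole. "fingers" is the finger opening in cm, from 0 to 8.54, set as the call begins (left out, the last holds). The fingers move at their own pace and stop on an object; "force" is the grip in N (left out, the last holds). Time passes only in rows, so rows that repeat a pose let the fingers close. It gives the time, the measured TCP pose, the force and the opening at its end, in the units of the state.
- r.get_state(): the state, without advancing time (a new reading comes with each control period).
- r.snapshot(name): name is "scene" or "top" or "wrist"; returns a dict with "color" (400x640x3 uint8, red, green, blue), "z_map" (400x640 float32, m along the optical axis (not along the pixel's ray), 0 where there is no reading), "fx", "fy", "cx", "cy" (pixels), "extrinsics" (4x4, takes a point from world to camera coordinates). Camera axes: x right, y up, looking along -z (the intrinsics and any distortion apply to the point x, -y, -z); pixel columns grow to the right and rows downward; lengths in m; the calibration is good to about 2 mm. The wrist camera is an equidistant fisheye: a pixel r from the principal point sees the ray r / f radians off the axis. A picture is of the moment at which its call begins.
- r.job_done(): hands the job in, once; it reports no verdict.
The state is a dict: "time": time; "joint_positions": joint angles; "dq": joint speeds; "joint_torque": joint torques, N m; "position": TCP position; "ee_rot": TCP orientation; "ft_force": force on the tool from outside, world axes, zero at the start; "ft_torque": the same for the moment, N m; "finger_gap": opening from 0.0 (shut) to 1.0 (fully open).
Only numpy, scipy, OpenCV 4.12 (cv2) and the standard library are available. Lean on these libraries where they do the work, as an engineer would, in place of code of your own. Each camera call takes 0.05 s, during which the arm holds its last target. There are 200 camera calls.

### The job

Slide the empty steel basket onto the dark mat below the outlet of the dryer's flip tray, square and centred on the tray, with its plain wall close against the dryer (within about 2 cm) and its grip tab facing away from it, and let go. Then lift the flip tray by its slanted grip plate until all three instrument cassettes have slid out into the basket, and lower the tray gently all the way down without letting it drop. Do not touch the cassettes with the gripper, and leave the cup, bottle and carton where they stand.

Things in the scene. Friction and masses are not known exactly. Their poses are not given: they have to be found in the camera images.
- dryer: White drying unit, fixed. Origin on the counter straight below the hinge line, z up. Housing x +-85, y 5 to 190, to z 88 mm. Hinge line along x at z 105, between steel cheeks at x +-91 (8 thick, y -4 to 32, 112 tall). The tray lies on top towards +y; its open outlet edge overhangs to y = -40. A dark mat 210 x 210 mm (y -5 to -215), flush with the counter, marks the basket's place.
- bay (a point): Point on the counter at the dryer's (0, -100, 0) mm: where the centre of the basket's underside belongs (its +y wall then 6 mm short of the hinge cheeks). The axes are the dryer's; the basket's axes belong parallel to them, same way round.
- tray (a joint): Hinge angle of the steel flip tray, rad: 0 = flat, on its stop; grows as the free edge at +y rises; upper stop 0.85. It weighs 0.55 kg, needs 3 to 4 N at the grip and falls shut when let go. The cassettes begin to slide somewhere between 0.25 and 0.5, depending on friction.
- tray_hinge (a point): Middle of the hinge line, 105 mm above the counter. Its axes turn with the tray: x along the hinge, y along the floor to the free edge, z out of the floor; equal to the dryer's when flat. In these axes the 156 mm wide tray spans y -40 (open outlet edge) to 195, its 4 mm floor's upper face at z = 0; side walls 30 mm high, end wall 40 mm.
- tray_grip (a point): Grasp point in the grip plate at the tray's free edge, axes as tray_hinge, at (0, 248.4, 26.2) mm from it. Steel plate 90 wide (x), 8 thick, 55 long, rising from a flat bracket (z = 0, out to y 233) and leaning outward 35 degrees: long direction (0, 0.574, 0.819), normal (0, 0.819, -0.574). The point is mid-thickness, 23 mm below its top edge. Grip it across the 8 mm, tool along the plate.
- basket: Loose open steel basket, about 0.6 kg, outside 200 (x) x 180 (y) x 50 mm high, walls 5 mm, floor 5 mm, dark slots in the plain walls. Origin at the centre of its underside. Its -y wall carries the upright grip tab; its +y wall (plain) goes against the dryer.
- basket_center (a point): Centre of the basket's underside.
- basket_tab (a point): Grasp point in the basket's upright tab at (0, -86, 76) mm of the basket: flat plate 80 mm wide (along the basket's x), 8 mm thick (along y), its top 97 mm above the counter; the point is 21 mm below its top. Can be pinched from above and dragged.
- cassette1: One of three alike flat closed bare-metal instrument cassettes, 36 (x) x 90 (y) x 16 mm, about 90 g, rounded edges, dark slots on top, lying side by side on the tray, long side up and down the slope. Origin at the centre of its underside.
- cassette2: One of three alike flat closed bare-metal instrument cassettes, 36 (x) x 90 (y) x 16 mm, about 90 g, rounded edges, dark slots on top, lying side by side on the tray, long side up and down the slope. Origin at the centre of its underside.
- cassette3: One of three alike flat closed bare-metal instrument cassettes, 36 (x) x 90 (y) x 16 mm, about 90 g, rounded edges, dark slots on top, lying side by side on the tray, long side up and down the slope. Origin at the centre of its underside.
- rinse_cup: Bystander: steel cup, 72 mm across, 85 mm high, origin under its centre.
- spray_bottle: Bystander: white plastic bottle, 68 mm across, 170 mm high, origin under its centre.
- glove_carton: Bystander: white paper-covered carton, grey slot on top, 80 x 150 x 70 mm, origin under its centre.
Mind the look-alikes: they are no part of the job. Leave any turquoise look-alike of the cassette2 alone. Leave any blue look-alike of the cassette1 alone.

How it is judged:
On the way, in this order (a step that is already met when the one before it is completed fails the run):
1. the basket stands on the mat, close against the dryer, square, tab away from it, let go, with the tray still down (x of basket_center in the frame of dryer between -0.022 and 0.022 m and y of basket_center in the frame of dryer between -0.115 and -0.085 m and angle between the x axis of basket and the x axis of dryer, either way round below 0.17 rad and y of basket_tab in the frame of dryer below -0.12 m and height (world z) of basket below 0.01 m and angle between basket's own z axis and vertical below 0.05 rad and linear speed of basket below 0.02 m/s and contact force between the fingers and basket below 0.3 N and value of joint tray below 0.05 rad), for 0.2 s.
2. the tray is raised and all three cassettes have slid into the basket (value of joint tray above 0.22 rad and x of cassette1 in the frame of basket between -0.095 and 0.095 m and y of cassette1 in the frame of basket between -0.085 and 0.085 m and z of cassette1 in the frame of basket between -0.005 and 0.05 m and x of cassette2 in the frame of basket between -0.095 and 0.095 m and y of cassette2 in the frame of basket between -0.085 and 0.085 m and z of cassette2 in the frame of basket between -0.005 and 0.05 m and x of cassette3 in the frame of basket between -0.095 and 0.095 m and y of cassette3 in the frame of basket between -0.085 and 0.085 m and z of cassette3 in the frame of basket between -0.005 and 0.05 m), for 0.1 s.
3. the tray is down again (value of joint tray below 0.03 rad), for 0.2 s.
At the end, for the whole second after the job is handed in: The cassettes rest inside the basket, below its rim; the basket stands flat on the mat, tab away from the dryer, within 37 mm of the tray's centre line, its wall within 36 mm of the hinge cheeks, square to 14 degrees; the tray is flat (0.03 rad); cup, bottle and carton stand (x of cassette1 in the frame of basket between -0.095 and 0.095 m and y of cassette1 in the frame of basket between -0.085 and 0.085 m and z of cassette1 in the frame of basket between -0.005 and 0.05 m and x of cassette2 in the frame of basket between -0.095 and 0.095 m and y of cassette2 in the frame of basket between -0.085 and 0.085 m and z of cassette2 in the frame of basket between -0.005 and 0.05 m and x of cassette3 in the frame of basket between -0.095 and 0.095 m and y of cassette3 in the frame of basket between -0.085 and 0.085 m and z of cassette3 in the frame of basket between -0.005 and 0.05 m and x of basket_center in the frame of dryer between -0.037 and 0.037 m and y of basket_center in the frame of dryer between -0.13 and -0.085 m and angle between the x axis of basket and the x axis of dryer, either way round below 0.245 rad and y of basket_tab in the frame of dryer below -0.12 m and height (world z) of basket below 0.01 m and angle between basket's own z axis and vertical below 0.05 rad and linear speed of each of cassette1, cassette2, cassette3, basket below 0.03 m/s and value of joint tray below 0.03 rad and angle between each of rinse_cup, spray_bottle, glove_carton's own z axis and vertical below 0.1 rad); the robot touches nothing.
It fails at once if the tray is let drop: it falls faster than 1.2 rad/s (velocity of joint tray below -1.2 rad/s).
It fails at once if the gripper touches a cassette (contact force between the fingers and cassette1 above 1 N or contact force between the fingers and cassette2 above 1 N or contact force between the fingers and cassette3 above 1 N).
It fails at once if the cup, bottle or carton is moved by more than 30 mm (distance of any of rinse_cup, spray_bottle, glove_carton from where it was at the start of the episode above 0.03 m).
It also fails if it takes over 64 s, if anything falls off the work surface, if the arm or the gripper's body presses on something with over 40 N, if the wrist force passes 120 N, or if a joint passes its speed limit or range.

## Working session

There is one attempt and no reset: what is moved stays moved. The work goes in short steps, Python scripts to look and compute and a tool call to move; the robot and the scene stay as the last step left them, time stands still between calls to the robot, and variables do not carry over. Pictures are saved under pics/ and viewed, about 8 in all and at most 12, crops included, and the job is handed in when it is done.

Besides the shell and the picture viewer there is one more tool, called after "Request:" by a JSON object that holds its "name" and its "arguments", one argument or row to a line. move_arm: Moves the arm, as the interface text tells. Its arguments: {"type":"object","properties":{"commands":{"type":"array"},"fingers":{"type":"number"},"force":{"type":"number"}},"required":["commands"]}

```bash
ls; mkdir -p pics; cat > h.py <<'E'
import numpy as np, cv2
from bench import r
def snap(n,f):
    s=r.snapshot(n); cv2.imwrite('pics/'+f,s['color'][:,:,::-1]); np.savez('pics/'+f[:-4],**{k:s[k] for k in s}); return s
def pts(s):
    h,w=s['z_map'].shape; u,v=np.meshgrid(np.arange(w),np.arange(h)); z=s['z_map']
    P=np.stack([(u-s['cx'])/s['fx']*z,-(v-s['cy'])/s['fy']*z,-z,np.ones_like(z)],-1)
    return (P@np.linalg.inv(s['extrinsics']).T)[...,:3]
def ray(s,u,v,h):
    E=np.linalg.inv(s['extrinsics']); d=E[:3,:3]@np.array([(u-s['cx'])/s['fx'],-(v-s['cy'])/s['fy'],-1]); o=E[:3,3]
    return o+d*(h-o[2])/d[2]
E
python3 - <<'E'
from h import *
a=snap('scene','s1.png'); b=snap('top','t1.png')
cv2.imwrite('pics/a1.png',cv2.resize(np.vstack([a['color'],b['color']])[:,:,::-1],(480,600)))
for s in (a,b): print(s['fx'],s['fy'],s['cx'],s['cy'],np.linalg.inv(s['extrinsics'])[:3].round(3).tolist(), (s['z_map']>0).mean())
print(r.get_state())
E
```

```text
pics
376.6921541815671 376.6921541815671 324.03206430629234 197.90373216638065 [[0.331, -0.526, 0.783, 1.328], [0.943, 0.202, -0.263, -0.288], [-0.019, 0.826, 0.563, 0.662]] 0.9958828125
372.1011974955401 372.1011974955401 320.1815387740046 198.652951379956 [[-0.014, 0.99, -0.137, 0.411], [-1.0, -0.012, 0.011, -0.04], [0.01, 0.137, 0.99, 0.932]] 0.99624609375
{'time': 0.1, 'joint_positions': array([ 1.07949441,  0.61583543, -0.01261589,  1.42478177,  0.00809703,
        1.10342288, -0.04041921]), 'dq': array([-0.00149468, -0.00179268, -0.00058649, -0.00614   , -0.00062161,
        0.00106653,  0.0010073 ]), 'joint_torque': array([ 1.46431728e-03, -4.70384467e+01,  2.60114456e-01, -1.71572202e+01,
        1.00544709e-02,  5.86860435e-03, -8.27956796e-06]), 'position': array([ 0.29101929, -0.58033946,  0.20243141]), 'ee_rot': array([ 9.73110374e-01,  2.30336194e-01, -2.90410961e-04, -1.16297928e-03]), 'ft_force': array([0.49708373, 0.74725455, 0.31328431]), 'ft_torque': array([0.05215976, 0.01107896, 0.02755586]), 'finger_gap': 0.9983994207264246}
```

View pics/t1.png

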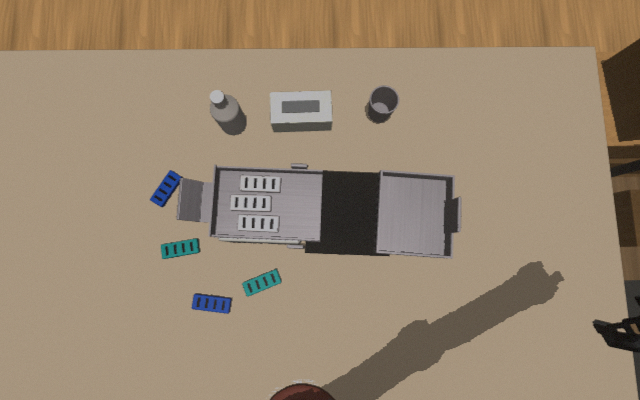

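View pics/s1.png

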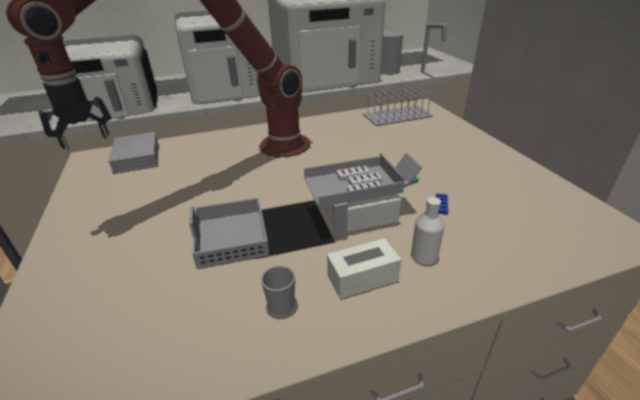

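The top view shows the dryer and tray at (215–320, 165–245), with three bare-metal cassettes on it at (260,184), (251,203) and (258,223). The mat is at (345,213). The basket is at (415,215) with its tab on the right at (452,215), so it already faces away from the dryer. The bottle is at (228,112), the carton at (301,112) and the cup at (381,104). The blue pieces (165,188), (211,303) and turquoise pieces (180,248), (262,283) on the counter are look-alikes, and I'll leave them alone. Next I'll measure from the depth data.

```bash
python3 - <<'E'
from h import *
s=np.load('pics/t1.npz'); P=pts(s); c=s['color'].astype(int); v,u=np.mgrid[:400,:640]
print('counter z', np.median(P[330:380,450:600,2]), np.median(P[60:80,450:600,2]))
def rect(m,name,h=None):
    q=P[m][:,:2].astype(np.float32); rc=cv2.minAreaRect(q*1000)
    print(name,m.sum(),np.round(rc[0],1),np.round(rc[1],1),round(rc[2],2),'z',np.median(P[m][:,2]).round(4),'ext',np.percentile(q,[1,99],axis=0).round(4).tolist()); return q
box=lambda a,b,c_,d:(u>a)&(u<b)&(v>c_)&(v<d)
Z=P[...,2]
rect(box(365,470,160,265)&(Z>.04)&(Z<.06),'basket rim')
rect(box(365,470,160,265)&(Z>.07)&(Z<.11),'tab')
rect(box(200,330,155,250)&(Z>.128)&(Z<.155),'tray rims')
rect(box(170,217,170,230)&(Z>.11)&(Z<.2),'plate')
rect(box(170,217,170,230)&(Z>.095)&(Z<.115),'bracket')
m=(c.sum(2)<60)&box(300,395,165,260)&(abs(Z)<.01); rect(m,'mat')
# mat edges lines: along u for columns top/bottom edges
for side in (0,1):
    q=[]
    for uu in range(330,375,3):
        vs=np.where(m[:,uu])[0]; q.append(ray(s,uu,(vs.min()-.5) if side==0 else vs.max()+.5,0)[:2])
    q=np.array(q); k=np.polyfit(q[:,1],q[:,0],1); print('mat edge',k, np.polyval(k,[-.1,-.2]),np.abs(np.polyval(k,q[:,1])-q[:,0]).max())
# tray floor edges
for uu in (225,240,260,280,300,318):
    print(uu,[(vv,P[vv,uu].round(3).tolist()) for vv in range(160,250,8)])
E
```

```text
counter z 4.126427761641516e-05 -0.0009925155418287201
basket rim 842 [ 496.1 -278.8] [181.5 201.1] 84.92 z 0.0492 ext [[0.3907, -0.374], [0.6005, -0.1818]]
tab 255 [ 488.1 -363.6] [ 9.  78.6] 84.86 z 0.0936 ext [[0.4491, -0.3697], [0.5262, -0.3566]]
tray rims 751 [514.9  67.1] [235.1 154.3] 87.05 z 0.1351 ext [[0.4342, -0.0465], [0.5954, 0.1858]]
plate 1246 [522.5 215.3] [ 73.8 126.2] 87.13 z 0.135 ext [[0.4617, 0.177], [0.5758, 0.2516]]
bracket 550 [513.3 201.7] [ 44.1 105.9] 88.15 z 0.1056 ext [[0.4653, 0.1807], [0.566, 0.222]]
  return _methods._mean(a, axis=axis, dtype=dtype,
  ret = ret.dtype.type(ret / rcount)
Traceback (most recent call last):
IndexError: index -1 is out of bounds for axis 0 with size 0
```

```bash
python3 - <<'E'
from h import *
s=np.load('pics/t1.npz'); P=pts(s); c=s['color'].astype(int); v,u=np.mgrid[:400,:640]; Z=P[...,2]
box=lambda a,b,c_,d:(u>a)&(u<b)&(v>c_)&(v<d)
print('darkness',c.sum(2)[200:220:6,345],Z[210,345])
m=(c.sum(2)<150)&box(300,395,160,262)&(abs(Z)<.012)
for side in (0,1):
    q=[]
    for uu in range(330,374,3):
        vs=np.where(m[:,uu])[0]; q.append(ray(s,uu,(vs.min()-.5) if side==0 else vs.max()+.5,0)[:2])
    q=np.array(q); k=np.polyfit(q[:,1],q[:,0],1); print('mat edge',k, np.polyval(k,[-.1,-.2]),np.abs(np.polyval(k,q[:,1])-q[:,0]).max())
# tray long-wall top lines
R=box(200,330,155,250)&(Z>.130)&(Z<.142)
for lo,hi,n in ((.40,.475,'low'),(.56,.62,'high')):
    q=P[R&(P[...,0]>lo)&(P[...,0]<hi)&(P[...,1]<.16)&(P[...,1]>-.04)]; k=np.polyfit(q[:,1],q[:,0],1); print(n,len(q),k,np.polyval(k,[0,.1]),'yaw',-np.degrees(np.arctan(k[0])))
# plate: fit plane
q=P[box(170,217,170,230)&(Z>.112)&(Z<.155)&(P[...,1]>.2)]; ct=q.mean(0); w,V=np.linalg.eigh(np.cov((q-ct).T)); print('plate',len(q),ct,V[:,0],V[:,2],q.min(0),q.max(0))
top=q[q[:,2]>.147]; print('plate top',top.mean(0),np.percentile(top[:,0],[2,98]))
# cassettes centers
q=P[box(225,290,172,236)&(Z>.116)&(Z<.127)]; print('cassettes',len(q),q.min(0),q.max(0))
E
```

```text
darkness [105  97 115 107] -3.719249556255466e-05
mat edge [0.04438888 0.61298786] [0.60854897 0.60411008] 0.0014682179941138962
mat edge [0.04672649 0.40598258] [0.40130993 0.39663729] 0.001145589930433899
low 183 [0.05083511 0.43625026] [0.43625026 0.44133377] yaw -2.910132334120782
high 201 [0.05058917 0.5861265 ] [0.5861265  0.59118541] yaw -2.896076768892028
plate 888 [0.5226064  0.23435555 0.13408752] [ 0.04290329  0.80054938 -0.59772903] [-0.99873441  0.05008329 -0.00460884] [0.47770254 0.21508282 0.11204433] [0.56827092 0.25339586 0.15386675]
plate top [0.52373771 0.24656337 0.14994506] [0.48142526 0.56635779]
cassettes 1986 [0.45291058 0.03880451 0.11605898] [0.57805836 0.14943919 0.12608481]
```

```bash
cat >> h.py <<'E'
from scipy.spatial.transform import Rotation as Ro
def go(p,yz,cur=None):
    """print shift cm / turn rad in tool axes to reach p with tool y,z axes given (world)"""
    st=r.get_state(); R0=Ro.from_quat(st['ee_rot']); y,z=[np.array(a,float)/np.linalg.norm(a) for a in yz]; x=np.cross(y,z)
    R1=Ro.from_matrix(np.c_[x,np.cross(z,x),z]); p0=st['position']
    print('t',round(float(st['time']),2),'pos',p0.round(4),'shift',(R0.inv().apply(np.array(p)-p0)*100).round(2).tolist(),'turn',(R0.inv()*R1).as_rotvec().round(3).tolist(),'F',st['ft_force'].round(1),'gap',round(float(st['finger_gap']),3))
O=np.array([.5104,-.0107]); YW=np.radians(-2.87)
def dry(x,y,z=0):
    c,s_=np.cos(YW),np.sin(YW); return np.array([O[0]+c*x-s_*y,O[1]+s_*x+c*y,z])
def ydir(deg): a=np.radians(deg); return [np.sin(a),-np.cos(a),0]  # tool y at yaw deg: points dryer -y side
E
python3 - <<'E'
from h import *
go([.4883,-.364,.17],[ydir(-5.0),[0,0,-1]])
print(dry(0,-100),dry(0,-186),dry(0,248.4)*1)
E
```

```text
t 0.1 pos [ 0.291  -0.5803  0.2024] shift [27.33, -10.49, 3.27] turn [-0.002, 0.001, 0.552] F [0.5 0.7 0.3] gap 0.998
[ -4.49660049 -99.88527107   0.        ] [  -8.80262092 -185.77740219    0.        ] [ 12.94778923 248.07773453   0.        ]
```

Request:
{"name": "move_arm", "arguments": {
  "commands": [
    [[27.3,-10.5,3.2],[0,0,0.552]],
    [[27.3,-10.5,3.2],[0,0,0.552]],
    [[27.3,-10.5,3.2],[0,0,0.552]],
    [[27.3,-10.5,3.2],[0,0,0.552]],
    [[27.3,-10.5,3.2],[0,0,0.552]],
    [[27.3,-10.5,3.2],[0,0,0.552]],
    [[27.3,-10.5,3.2],[0,0,0.552]],
    [[27.3,-10.5,3.2],[0,0,0.552]],
    [[27.3,-10.5,3.2],[0,0,0.552]],
    [[27.3,-10.5,3.2],[0,0,0.552]],
    [[27.3,-10.5,3.2],[0,0,0.552]],
    [[27.3,-10.5,3.2],[0,0,0.552]]
  ],
  "fingers": 8.5
}}

```text
time: 1.1
position: [0.4865, -0.367, 0.1716]
ee_rot: [0.999, -0.046, -0.0, 0.001]
ft_force: [0.6, -0.0, -0.2]
finger_gap: 0.998
```

```bash
python3 - <<'E'
from h import *
go([.4883,-.364,.066],[ydir(-5.0),[0,0,-1]])
E
```

```text
t 1.1 pos [ 0.4865 -0.367   0.1716] shift [0.16, -0.33, 10.56] turn [0.001, 0.001, -0.004] F [ 0.6 -0.  -0.2] gap 0.998
```

Request:
{"name": "move_arm", "arguments": {
  "commands": [
    [[0.1,-0.1,3],[0,0,0]],
    [[0.1,-0.1,6],[0,0,0]],
    [[0.1,-0.1,8],[0,0,0]],
    [[0.1,-0.1,9.5],[0,0,0]],
    [[0.1,-0.1,10.4],[0,0,0]],
    [[0.1,-0.1,10.4],[0,0,0]],
    [[0.1,-0.1,10.4],[0,0,0]],
    [[0.1,-0.1,10.4],[0,0,0]]
  ]
}}

```text
time: 1.77
position: [0.4899, -0.365, 0.0688]
ee_rot: [0.999, -0.044, 0.001, 0.001]
ft_force: [0.4, -0.5, 0.5]
finger_gap: 0.993
```

```bash
python3 - <<'E'
from h import *
go([.4883,-.364,.066],[ydir(-5.0),[0,0,-1]])
E
```

```text
t 1.77 pos [ 0.4899 -0.365   0.0688] shift [-0.17, -0.09, 0.28] turn [0.001, -0.002, -0.001] F [ 0.4 -0.5  0.5] gap 0.993
```

Request:
{"name": "move_arm", "arguments": {
  "commands": [
    [[0,0,0.2],[0,0,0]],
    [[0,0,0.2],[0,0,0]],
    [[0,0,0.2],[0,0,0]],
    [[0,0,0.2],[0,0,0]],
    [[0,0,0.2],[0,0,0]],
    [[0,0,0.2],[0,0,0]],
    [[0,0,0.2],[0,0,0]],
    [[0,0,0.2],[0,0,0]],
    [[0,0,0.2],[0,0,0]],
    [[0,0,0.2],[0,0,0]]
  ],
  "fingers": 0,
  "force": 40
}}

```text
time: 2.6
position: [0.4896, -0.3635, 0.0657]
ee_rot: [0.999, -0.043, 0.0, -0.0]
ft_force: [-1.6, 1.5, 2.8]
finger_gap: 0.07
```

```bash
python3 - <<'E'
from h import *
s=r.get_state(); print(s['position'],s['finger_gap'],s['ft_force'])
p=dry(0,0); c,s_=np.cos(YW),np.sin(YW)
T=lambda x,y:[O[0]+c*x-s_*y,O[1]+s_*x+c*y,.066]
go(T(0,-.187),[ydir(-2.87),[0,0,-1]])
E
```

```text
[ 0.48956258 -0.36346974  0.0657462 ] 0.07045480969883329 [-1.62397359  1.51521264  2.78170429]
t 2.6 pos [ 0.4896 -0.3635  0.0657] shift [-0.3, -16.64, -0.02] turn [-0.001, -0.0, -0.037] F [-1.6  1.5  2.8] gap 0.07
```

Request:
{"name": "move_arm", "arguments": {
  "commands": [
    [[0,-1,0],[0,0,0]],
    [[0,-2.5,0],[0,0,-0.01]],
    [[0,-4,0],[0,0,-0.02]],
    [[-0.1,-5.5,0],[0,0,-0.037]],
    [[-0.1,-7,0],[0,0,-0.037]],
    [[-0.1,-8.5,0],[0,0,-0.037]],
    [[-0.1,-10,0],[0,0,-0.037]],
    [[-0.2,-11.5,0],[0,0,-0.037]],
    [[-0.2,-13,0],[0,0,-0.037]],
    [[-0.2,-14,0],[0,0,-0.037]],
    [[-0.2,-15,0],[0,0,-0.037]],
    [[-0.2,-15.3,0],[0,0,-0.037]]
  ]
}}

```text
time: 3.6
position: [0.501, -0.2092, 0.0657]
ee_rot: [1.0, -0.024, -0.0, -0.0]
ft_force: [-0.1, -5.1, 1.9]
finger_gap: 0.067
```

```bash
python3 - <<'E'
from h import *
c,s_=np.cos(YW),np.sin(YW)
T=lambda x,y:[O[0]+c*x-s_*y,O[1]+s_*x+c*y,.066]
go(T(0.0013,-.187),[ydir(-2.87),[0,0,-1]])
s=snap('top','t2.png'); P=pts(s); Z=P[...,2]; v,u=np.mgrid[:400,:640]
box=lambda a,b,c_,d:(u>a)&(u<b)&(v>c_)&(v<d)
m=box(320,420,155,265)&(Z>.043)&(Z<.055)
rc=cv2.minAreaRect(P[m][:,:2].astype(np.float32)*1000); print(rc,m.sum())
cv2.imwrite('pics/t2c.png',cv2.resize(s['color'][140:290,160:440,::-1],None,fx=2.5,fy=2.5))
E
```

```text
t 3.6 pos [ 0.501  -0.2092  0.0657] shift [0.08, -1.17, -0.03] turn [-0.001, 0.0, 0.003] F [-0.1 -5.1  1.9] gap 0.067
((503.368896484375, -132.10679626464844), (165.1662139892578, 200.93846130371094), 87.91266632080078) 445
```

View pics/t2c.png

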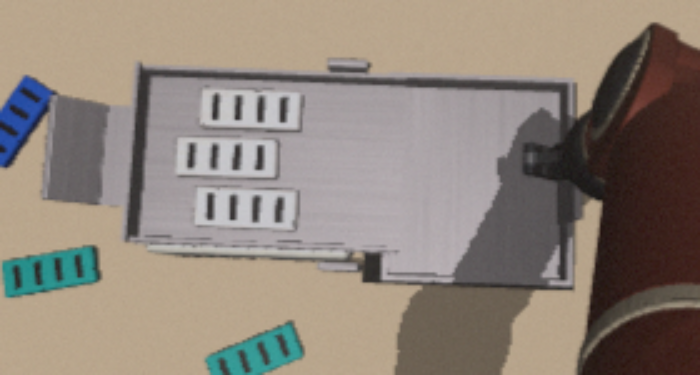

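The picture shows the gripper holding the tab at (540,160). The basket is square and in line with the tray, with its front already under the outlet. It still has about 1 cm to go.

Request:
{"name": "move_arm", "arguments": {
  "commands": [
    [[0,-0.5,0],[0,0,0]],
    [[0,-0.9,0],[0,0,0]],
    [[0,-1.1,0],[0,0,0]],
    [[0,-1.1,0],[0,0,0]],
    [[0,-1.1,0],[0,0,0]],
    [[0,-1.1,0],[0,0,0]]
  ]
}}

```text
time: 4.15
position: [0.5014, -0.2006, 0.0657]
ee_rot: [1.0, -0.025, 0.0, 0.0]
ft_force: [-1.0, -3.7, 3.5]
finger_gap: 0.07
```

```bash
python3 - <<'E'
from h import *
c,s_=np.cos(YW),np.sin(YW)
T=lambda x,y:[O[0]+c*x-s_*y,O[1]+s_*x+c*y,.066]
go(T(0.0013,-.187),[ydir(-2.87),[0,0,-1]])
E
```

```text
t 4.15 pos [ 0.5014 -0.2006  0.0657] shift [0.08, -0.31, -0.03] turn [0.0, -0.0, -0.001] F [-1.  -3.7  3.5] gap 0.07
```

Request:
{"name": "move_arm", "arguments": {
  "commands": [
    [[0,-0.3,0],[0,0,0]],
    [[0,-0.4,0],[0,0,0]],
    [[0,-0.4,0],[0,0,0]],
    [[0,-0.4,0],[0,0,0]]
  ]
}}

```text
time: 4.48
position: [0.5016, -0.1968, 0.0657]
ee_rot: [1.0, -0.025, 0.0, 0.0]
ft_force: [0.0, -5.1, 3.3]
finger_gap: 0.072
```

Request:
{"name": "move_arm", "arguments": {
  "commands": [
    [[0,0,0],[0,0,0]],
    [[0,0,0],[0,0,0]],
    [[0,0,0],[0,0,0]],
    [[0,0,0],[0,0,0]],
    [[0,0,0],[0,0,0]],
    [[0,0,0],[0,0,0]],
    [[0,0,0],[0,0,0]],
    [[0,0,0],[0,0,0]]
  ],
  "fingers": 6
}}

```text
time: 5.15
position: [0.5015, -0.1961, 0.0655]
ee_rot: [1.0, -0.025, -0.0, -0.0]
ft_force: [0.1, 0.3, 0.6]
finger_gap: 0.699
```

Request:
{"name": "move_arm", "arguments": {
  "commands": [
    [[0,0,-3],[0,0,0]],
    [[0,0,-6],[0,0,0]],
    [[0,0,-10],[0,0,0]],
    [[0,0,-14],[0,0,0]],
    [[0,0,-18],[0,0,0]],
    [[0,0,-18],[0,0,0]]
  ]
}}

```text
time: 5.65
position: [0.5062, -0.1985, 0.2541]
ee_rot: [1.0, -0.025, 0.008, 0.003]
ft_force: [1.8, -1.6, -0.1]
finger_gap: 0.704
```

```bash
python3 - <<'E'
from h import *
c,s_=np.cos(YW),np.sin(YW)
T=lambda x,y:[O[0]+c*x-s_*y,O[1]+s_*x+c*y,.066]
go(T(0.0013,-.187),[ydir(-2.87),[0,0,-1]])
s=snap('top','t3.png'); P=pts(s); Z=P[...,2]; v,u=np.mgrid[:400,:640]
box=lambda a,b,c_,d:(u>a)&(u<b)&(v>c_)&(v<d)
m=box(320,420,155,265)&(Z>.043)&(Z<.055)
rc=cv2.minAreaRect(P[m][:,:2].astype(np.float32)*1000); print(rc,m.sum())
q=P[m][:,:2]-O; d=np.c_[q[:,0]*c+q[:,1]*s_,-q[:,0]*s_+q[:,1]*c]; print('rim in dryer',np.percentile(d,[.5,99.5],axis=0).round(4))
m=box(360,420,155,265)&(Z>.085)&(Z<.1); q=P[m][:,:2]-O; d=np.c_[q[:,0]*c+q[:,1]*s_,-q[:,0]*s_+q[:,1]*c]; print('tab in dryer',m.sum(),np.percentile(d,[2,50,98],axis=0).round(4) if m.any() else '')
cv2.imwrite('pics/t3c.png',cv2.resize(s['color'][140:290,160:440,::-1],None,fx=2.5,fy=2.5))
E
```

```text
t 5.65 pos [ 0.5062 -0.1985  0.2541] shift [-0.71, -0.17, 18.8] turn [0.005, -0.017, -0.0] F [ 1.8 -1.6 -0.1] gap 0.704
((503.6708068847656, -124.76496887207031), (153.14425659179688, 200.08522033691406), 87.1236572265625) 377
rim in dryer [[-0.101  -0.1906]
 [ 0.0989 -0.0422]]
tab in dryer 122 [[-0.04   -0.1905]
 [-0.0094 -0.1859]
 [ 0.025  -0.183 ]]
```

View pics/t3c.png

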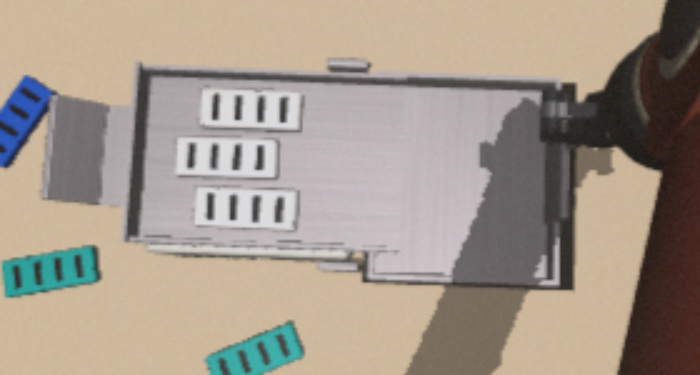

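The basket now sits at dryer (-1, -100.6) mm with the same yaw as the dryer, tab outward, and it's released. Next is the grip plate.

```bash
cat >> h.py <<'E'
c_,s_=np.cos(YW),np.sin(YW)
XD=np.array([c_,s_,0]); YD=np.array([-s_,c_,0]); ZD=np.array([0,0,1.]); O3=np.array([*O,0])
def D(x,y,z): return O3+XD*x+YD*y+ZD*z
def plate(th,back=0.0,dx=0):
    """TCP pos and tool (y,z) for gripping plate at tray angle th, back m behind grasp"""
    rot=lambda y,z:YD*(y*np.cos(th)-z*np.sin(th))+ZD*(y*np.sin(th)+z*np.cos(th))
    zt=-rot(.5736,.8192); yt=-rot(.8192,-.5736)
    return D(dx,0,.105)+rot(.2484,.0262)+zt*(.011-back),[yt,zt]
E
python3 - <<'E'
from h import *
print(plate(0)); p,a=plate(0,.10); go(p,a)
E
```

```text
(array([0.52252147, 0.23108675, 0.1221888 ]), [array([-0.04101735, -0.81817249,  0.5736    ]), array([-0.02872015, -0.57288054, -0.8192    ])])
t 5.7 pos [ 0.5043 -0.1976  0.2504] shift [-0.39, -48.65, 4.48] turn [-0.608, -0.01, -0.004] F [-1.3  0.  -0.1] gap 0.702
```

Request:
{"name": "move_arm", "arguments": {
  "commands": [
    [[0,-4,-1],[0,0,0]],
    [[0,-8,-2],[0,0,0]],
    [[0,-12,-2],[0,0,0]],
    [[0,-16,-2],[0,0,0]],
    [[0,-20,-2],[-0.1,0,0]],
    [[0,-24,-2],[-0.2,0,0]],
    [[0,-28,-2],[-0.3,0,0]],
    [[0,-32,-2],[-0.4,0,0]],
    [[0,-36,-1],[-0.5,0,0]],
    [[-0.2,-40,0],[-0.6,0,0]],
    [[-0.4,-44,1],[-0.61,0,0]],
    [[-0.4,-48,2],[-0.61,0,0]]
  ],
  "fingers": 4
}}

```text
time: 6.7
position: [0.5187, 0.2878, 0.2215]
ee_rot: [0.953, -0.02, -0.01, 0.302]
ft_force: [1.8, -0.8, -1.0]
finger_gap: 0.465
```

```bash
python3 - <<'E'
from h import *
p,a=plate(0,.10); go(p,a); print(r.get_state()['joint_positions'].round(2))
E
```

```text
t 6.7 pos [0.5187 0.2878 0.2215] shift [0.68, -1.07, 1.37] turn [0.002, 0.002, 0.008] F [ 1.8 -0.8 -1. ] gap 0.465
[-0.84  0.76  0.15  1.26  0.33  1.57 -2.4 ]
```

Request:
{"name": "move_arm", "arguments": {
  "commands": [
    [[0.3,-1,1.4],[0,0,0.008]],
    [[0.6,-1,2.5],[0,0,0.008]],
    [[0.6,-1,4],[0,0,0.008]],
    [[0.6,-1,5.5],[0,0,0.008]],
    [[0.6,-1,6.4],[0,0,0.008]],
    [[0.6,-1,6.4],[0,0,0.008]],
    [[0.6,-1,6.4],[0,0,0.008]]
  ]
}}

```text
time: 7.28
position: [0.5262, 0.2532, 0.1675]
ee_rot: [0.953, -0.029, -0.007, 0.301]
ft_force: [0.4, 0.6, 0.1]
finger_gap: 0.47
```

```bash
python3 - <<'E'
from h import *
p,a=plate(0,0); go(p,a)
s=snap('scene','s4.png'); cv2.imwrite('pics/s4c.png',cv2.resize(s['color'][80:290,180:480,::-1],None,fx=2.5,fy=2.5))
E
```

```text
t 7.28 pos [0.5262 0.2532 0.1675] shift [-0.25, -0.77, 4.98] turn [0.0, 0.002, -0.009] F [0.4 0.6 0.1] gap 0.47
```

View pics/s4c.png

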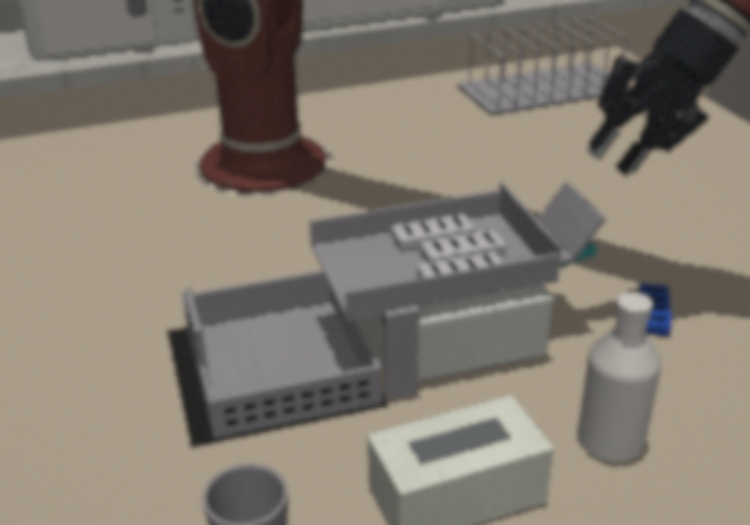

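```bash
python3 - <<'E'
from h import *
s=np.load('pics/s4.npz'); P=pts(s)
def pr(p):
    q=s['extrinsics']@np.array([*p,1]); return (s['cx']+s['fx']*q[0]/-q[2], s['cy']-s['fy']*q[1]/-q[2])
f=lambda t:((t[0]-180)*2.5,(t[1]-80)*2.5)
print('tcp',f(pr([.5262,.2532,.1675])),'platetop',f(pr([.5235,.25,.150])))
for u,v in ((600,150),(628,165),(575,215),(500,225)): uu,vv=180+u/2.5,80+v/2.5; print((u,v),P[int(vv),int(uu)].round(3))
st=r.get_state(); print(st['time'],st['position'])
E
```

```text
tcp (np.float64(588.8081112682518), np.float64(185.06098664579065)) platetop (np.float64(583.2313869452895), np.float64(198.3677124179252))
(600, 150) [0.537 0.254 0.215]
(628, 165) [0.537 0.293 0.19 ]
(575, 215) [0.532 0.236 0.136]
(500, 225) [0.477 0.173 0.106]
7.3333 [0.52641724 0.25423927 0.16789052]
```

```bash
python3 - <<'E'
from h import *
s=snap('scene','s5.png'); P=pts(s); w=snap('wrist','w5.png')
print(r.get_state()['position'], np.abs(s['color'].astype(int)-cv2.imread('pics/s4.png')[:,:,::-1]).max())
cv2.imwrite('pics/s5c.png',np.hstack([cv2.resize(s['color'][100:190,360:480,::-1],(533,400)),cv2.resize(w['color'][100:300,255:385,::-1],(260,400))]))
E
```

```text
[0.5265307  0.25521474 0.16814457] 30
```

View pics/s5c.png

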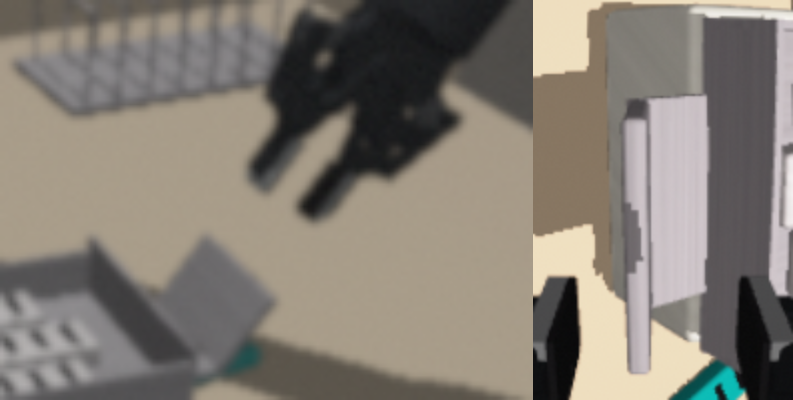

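```bash
cat >> h.py <<'E'
def wpts(s):
    h,w=s['z_map'].shape; u,v=np.meshgrid(np.arange(w),np.arange(h)); a=(u-s['cx'])/s['fx']; b=(v-s['cy'])/s['fy']; t=np.hypot(a,b)+1e-9
    z=s['z_map']; k=np.tan(t)/t; P=np.stack([a*k*z,-b*k*z,-z,np.ones_like(z)],-1); return (P@np.linalg.inv(s['extrinsics']).T)[...,:3]
E
python3 - <<'E'
from h import *
s=np.load('pics/w5.npz'); P=wpts(s); st=r.get_state(); R=Ro.from_quat(st['ee_rot'])
print('cam in tool',R.inv().apply(np.linalg.inv(s['extrinsics'])[:3,3]-st['position']), s['fx'])
full=lambda x,y:(int(255+(x-533)/2),int(100+y/2))
for n,(x,y) in dict(Lf=(565,285),Lf2=(565,320),Rf=(760,285),Rf2=(755,330),pltop=(637,115),pltop2=(637,200),pltop3=(640,365),face=(680,200)).items():
    u,v=full(x,y); q=P[v,u]; print(n,(u,v),q.round(4),'tool',R.inv().apply(q-st['position']).round(4))
E
```

```text
cam in tool [ 0.06556613  0.00097028 -0.16957087] 309.70691628693146
Lf (271, 242) [0.5384 0.2936 0.1888] tool [ 0.0098 -0.0202 -0.0392]
Lf2 (271, 260) [0.5345 0.2987 0.1979] tool [ 0.0057 -0.019  -0.0495]
Rf (368, 242) [0.5358 0.2565 0.2137] tool [ 0.0094  0.0246 -0.0384]
Rf2 (366, 265) [0.5339 0.2699 0.2267] tool [ 0.0069  0.0211 -0.0566]
pltop (307, 157) [0.5659 0.2411 0.1417] tool [ 0.0399 -0.0055  0.0287]
pltop2 (307, 200) [0.5403 0.2484 0.1501] tool [ 0.0141 -0.0054  0.0184]
pltop3 (308, 282) [0.4817 0.2521 0.1504] tool [-0.0447 -0.0054  0.0176]
face (328, 200) [0.5199 0.1993 0.1052] tool [-0.0039  0.0102  0.0837]
```

```bash
python3 - <<'E'
from h import *
s=np.load('pics/s1.npz'); P=pts(s); Z=P[...,2]
q=P[100:150,30:115].reshape(-1,3); d=np.linalg.norm(q[:,:2]-[.291,-.580],axis=1); q=q[(d<.09)&(q[:,2]>.1)]; print('start: lowest gripper z',np.percentile(q[:,2],[0,1,5,50]))
for f,c in (('t2',(.501,-.2092)),('t3',(.5062,-.1985))):
    s=np.load(f'pics/{f}.npz'); P=pts(s).reshape(-1,3); d=np.linalg.norm(P[:,:2]-c,axis=1); q=P[(d<.06)&(P[:,2]>.06)]; print(f,np.histogram(q[:,2],bins=np.arange(.06,.4,.02)))
E
```

```text
start: lowest gripper z [0.24539903 0.25154258 0.26404681 0.32457266]
t2 (array([ 30,  55,   3,   3,  25,  25, 123,  36,  59,  79, 119,  42,  16,
         0,   0,   1]), array([0.06, 0.08, 0.1 , 0.12, 0.14, 0.16, 0.18, 0.2 , 0.22, 0.24, 0.26,
       0.28, 0.3 , 0.32, 0.34, 0.36, 0.38]))
t3 (array([ 32, 147,   0,   0,   0,   0,   0,   0,   0,   0,   0,   8,  11,
        53,  84,  64]), array([0.06, 0.08, 0.1 , 0.12, 0.14, 0.16, 0.18, 0.2 , 0.22, 0.24, 0.26,
       0.28, 0.3 , 0.32, 0.34, 0.36, 0.38]))
```

Both cameras put the fingertips about 4 cm behind where the reported TCP says they should be. The start picture agrees: tips at z 0.245 with the TCP at 0.203. So the real grasp point is about 37 mm further back along the tool than stated, and I'll plan with that offset.

```bash
python3 - <<'E'
from h import *
p,a=plate(0,-.036); go(p,a)
E
```

```text
t 7.43 pos [0.5265 0.2552 0.1681] shift [-0.3, -0.62, 8.76] turn [-0.003, -0.001, -0.008] F [-0.3  0.2  0.1] gap 0.466
```

Request:
{"name": "move_arm", "arguments": {
  "commands": [
    [[-0.2,-0.5,0],[0,0,-0.008]],
    [[-0.2,-0.7,1],[0,0,-0.008]],
    [[-0.2,-0.7,3],[0,0,-0.008]],
    [[-0.2,-0.7,4],[0,0,-0.008]],
    [[-0.2,-0.7,5],[0,0,-0.008]],
    [[-0.2,-0.7,5],[0,0,-0.008]],
    [[-0.2,-0.7,5],[0,0,-0.008]],
    [[-0.2,-0.7,5],[0,0,-0.008]]
  ]
}}

```text
time: 8.1
position: [0.5234, 0.2325, 0.1227]
ee_rot: [0.954, -0.024, -0.007, 0.3]
ft_force: [0.0, -0.4, 0.9]
finger_gap: 0.469
```

```bash
python3 - <<'E'
from h import *
p,a=plate(0,-.036); go(p,a)
w=snap('wrist','w6.png'); s=snap('scene','s6.png')
cv2.imwrite('pics/s6c.png',np.hstack([cv2.resize(s['color'][100:190,360:480,::-1],(533,400)),cv2.resize(w['color'][100:300,255:385,::-1],(260,400))]))
E
```

```text
t 8.1 pos [0.5234 0.2325 0.1227] shift [-0.09, 0.1, 3.73] turn [-0.002, -0.001, -0.0] F [ 0.  -0.4  0.9] gap 0.469
```

View pics/s6c.png

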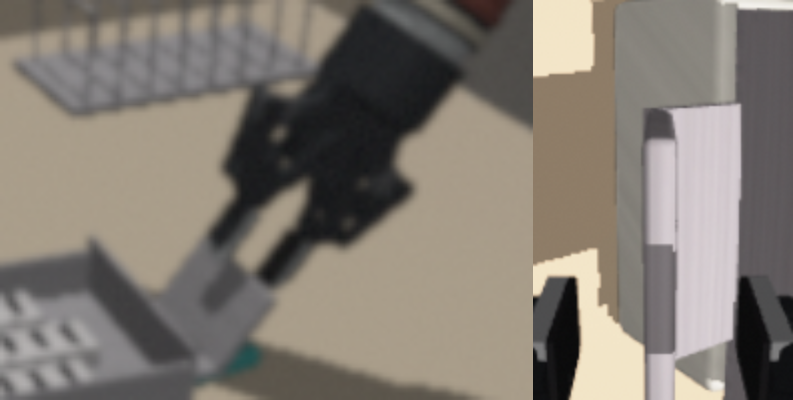

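The plate lies midway between the fingers in the wrist view (plate at 660, fingers at 575 and 745), and the tips are right at its top edge. I'll advance the remaining 3.5 cm and close.

Request:
{"name": "move_arm", "arguments": {
  "commands": [
    [[0,0,1],[0,0,0]],
    [[0,0,2],[0,0,0]],
    [[0,0,3],[0,0,0]],
    [[0,0,3.4],[0,0,0]],
    [[0,0,3.4],[0,0,0]],
    [[0,0,3.4],[0,0,0]]
  ]
}}

```text
time: 8.7
position: [0.5219, 0.2119, 0.0942]
ee_rot: [0.953, -0.024, -0.008, 0.3]
ft_force: [-0.2, 0.5, -0.0]
finger_gap: 0.471
```

Request:
{"name": "move_arm", "arguments": {
  "commands": [
    [[0,0,0],[0,0,0]],
    [[0,0,0],[0,0,0]],
    [[0,0,0],[0,0,0]],
    [[0,0,0],[0,0,0]],
    [[0,0,0],[0,0,0]],
    [[0,0,0],[0,0,0]],
    [[0,0,0],[0,0,0]],
    [[0,0,0],[0,0,0]]
  ],
  "fingers": 0,
  "force": 60
}}

```text
time: 9.37
position: [0.5223, 0.2126, 0.095]
ee_rot: [0.954, -0.024, -0.007, 0.3]
ft_force: [-1.3, 1.2, 4.1]
finger_gap: 0.085
```

```bash
python3 - <<'E'
from h import *
p,a=plate(0,-.036); go(p,a)
w=snap('wrist','w7.png'); s=snap('scene','s7.png')
P=wpts(w); st=r.get_state(); R=Ro.from_quat(st['ee_rot']); q=R.inv().apply(P[200:300,255:385].reshape(-1,3)-st['position']).reshape(100,130,3)
dk=w['color'][200:300,255:385].sum(2)<150
m=dk&(np.abs(q[...,0])<.02)&(np.abs(q[...,1])<.04); print('tips z tool',np.percentile(q[m][:,2],[90,98,99.5]))
cv2.imwrite('pics/s7c.png',np.hstack([cv2.resize(s['color'][100:190,360:480,::-1],(533,400)),cv2.resize(w['color'][100:300,255:385,::-1],(260,400))]))
for th in (0,.1,.2,.3,.4,.5,.6):
    p,a=plate(th,-.0395); print(th,end=' '); go(p,a)
E
```

```text
t 9.37 pos [0.5223 0.2126 0.095 ] shift [-0.07, 0.05, 0.32] turn [-0.001, -0.001, -0.0] F [-1.3  1.2  4.1] gap 0.085
tips z tool [-0.0488172  -0.03818312 -0.03511335]
0 t 9.47 pos [0.5223 0.2127 0.095 ] shift [-0.07, 0.05, 0.67] turn [-0.001, -0.001, -0.0] F [-0.2  1.6  5.2] gap 0.093
0.1 t 9.47 pos [0.5223 0.2127 0.095 ] shift [-0.07, 1.27, -1.16] turn [0.099, -0.001, -0.0] F [-0.2  1.6  5.2] gap 0.093
0.2 t 9.47 pos [0.5223 0.2127 0.095 ] shift [-0.06, 2.68, -2.85] turn [0.199, -0.001, -0.0] F [-0.2  1.6  5.2] gap 0.093
0.3 t 9.47 pos [0.5223 0.2127 0.095 ] shift [-0.06, 4.24, -4.4] turn [0.299, -0.001, -0.0] F [-0.2  1.6  5.2] gap 0.093
0.4 t 9.47 pos [0.5223 0.2127 0.095 ] shift [-0.06, 5.95, -5.78] turn [0.399, -0.001, -0.0] F [-0.2  1.6  5.2] gap 0.093
0.5 t 9.47 pos [0.5223 0.2127 0.095 ] shift [-0.06, 7.79, -6.99] turn [0.499, -0.001, -0.0] F [-0.2  1.6  5.2] gap 0.093
0.6 t 9.47 pos [0.5223 0.2127 0.095 ] shift [-0.06, 9.74, -8.0] turn [0.599, -0.001, -0.0] F [-0.2  1.6  5.2] gap 0.093
```

View pics/s7c.png

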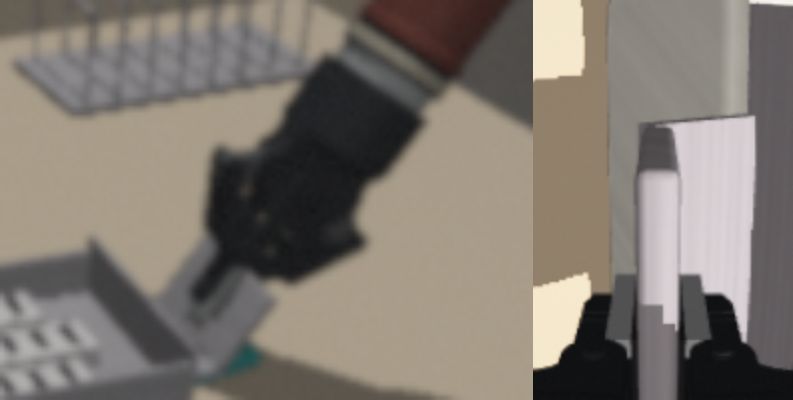

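```bash
cat >> h.py <<'E'
def arc(ths,base=0):
    st=r.get_state(); R0=Ro.from_quat(st['ee_rot']); p=st['position']; H=D(0,0,.105)
    for t in ths:
        q=Ro.from_rotvec(XD*t); print(t,(R0.inv().apply(H+q.apply(p-H)-p)*100).round(2).tolist(),R0.inv().apply(XD*t).round(3).tolist())
def casc(f):
    s=snap('top',f); P=pts(s); q=P.reshape(-1,3)-O3; d=np.c_[q@XD,q@YD,q[:,2]]; return s,d.reshape(400,640,3)
E
python3 - <<'E'
from h import *
arc([.03,.06,.09,.12,.15,.18,.2,.22,.24,.25])
E
```

```text
0.03 [0.0, 0.37, -0.56] [0.03, -0.0, 0.0]
0.06 [0.0, 0.75, -1.11] [0.06, -0.0, 0.0]
0.09 [0.0, 1.15, -1.65] [0.09, -0.0, 0.0]
0.12 [0.0, 1.57, -2.18] [0.12, -0.0, 0.0]
0.15 [0.0, 2.0, -2.69] [0.15, -0.0, 0.0]
0.18 [0.0, 2.45, -3.19] [0.18, -0.0, 0.0]
0.2 [0.0, 2.76, -3.52] [0.2, -0.0, 0.0]
0.22 [0.0, 3.07, -3.84] [0.22, -0.0, 0.0]
0.24 [0.0, 3.39, -4.15] [0.24, -0.0, 0.0]
0.25 [0.0, 3.55, -4.31] [0.25, -0.0, 0.0]
```

Request:
{"name": "move_arm", "arguments": {
  "commands": [
    [[0,0.37,-0.56],[0.03,0,0]],
    [[0,0.75,-1.11],[0.06,0,0]],
    [[0,1.15,-1.65],[0.09,0,0]],
    [[0,1.57,-2.18],[0.12,0,0]],
    [[0,2.0,-2.69],[0.15,0,0]],
    [[0,2.45,-3.19],[0.18,0,0]],
    [[0,2.76,-3.52],[0.2,0,0]],
    [[0,3.07,-3.84],[0.22,0,0]],
    [[0,3.39,-4.15],[0.24,0,0]],
    [[0,3.55,-4.31],[0.25,0,0]],
    [[0,3.55,-4.31],[0.25,0,0]]
  ]
}}

```text
time: 10.38
position: [0.522, 0.2081, 0.1509]
ee_rot: [0.984, -0.025, -0.004, 0.178]
ft_force: [2.6, 3.5, -1.8]
finger_gap: 0.09
```

```bash
python3 - <<'E'
from h import *
st=r.get_state(); R=Ro.from_quat(st['ee_rot']); z=R.apply([0,0,1]); print('tray est',np.radians(35)-np.arctan2(-z@YD,-z[2]),'F',st['ft_force'],'gap',st['finger_gap'])
q=st['position']-D(0,0,.105); print('pos angle',np.arctan2(q[2],q@YD),'radius',np.hypot(q[2],q@YD),'x',q@XD)
s=snap('scene','s8.png'); cv2.imwrite('pics/s8c.png',cv2.resize(s['color'][100:290,180:480,::-1],None,fx=2.5,fy=2.5))
arc([.02,.04,.06,.08,.1,.12,.14,.16,.18,.2,.22,.24])
E
```

```text
tray est 0.2533484423791395 F [ 2.64726552  3.48878288 -1.84797183] gap 0.09028906453640095
pos angle 0.20638999754298618 radius 0.2239014311766198 x 0.0006368957638155336
0.02 [0.0, 0.24, -0.38] [0.02, -0.0, 0.0]
0.04 [0.0, 0.49, -0.75] [0.04, -0.0, 0.0]
0.06 [0.0, 0.75, -1.11] [0.06, -0.0, 0.0]
0.08 [0.0, 1.02, -1.48] [0.08, -0.0, 0.0]
0.1 [0.0, 1.29, -1.83] [0.1, -0.0, 0.0]
0.12 [0.0, 1.57, -2.18] [0.12, -0.0, 0.0]
0.14 [0.0, 1.85, -2.53] [0.14, -0.0, 0.0]
0.16 [0.0, 2.15, -2.87] [0.16, -0.0, 0.0]
0.18 [0.0, 2.44, -3.2] [0.18, -0.0, 0.0]
0.2 [0.0, 2.75, -3.53] [0.2, -0.0, 0.0]
0.22 [0.0, 3.06, -3.85] [0.22, -0.0, 0.0]
0.24 [0.0, 3.38, -4.16] [0.24, -0.0, 0.0]
```

View pics/s8c.png

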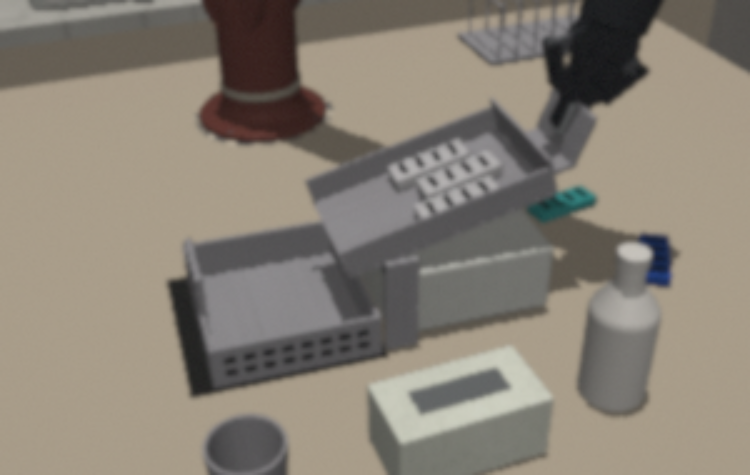

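The tray follows the gripper cleanly to about 0.25 rad. All three cassettes are still on it at (430,165), (455,175) and (455,200). I'll continue slowly.

Request:
{"name": "move_arm", "arguments": {
  "commands": [
    [[0,0.12,-0.19],[0.01,0,0]],
    [[0,0.24,-0.38],[0.02,0,0]],
    [[0,0.36,-0.56],[0.03,0,0]],
    [[0,0.49,-0.75],[0.04,0,0]],
    [[0,0.62,-0.93],[0.05,0,0]],
    [[0,0.75,-1.11],[0.06,0,0]],
    [[0,0.88,-1.3],[0.07,0,0]],
    [[0,1.02,-1.48],[0.08,0,0]],
    [[0,1.15,-1.66],[0.09,0,0]],
    [[0,1.29,-1.83],[0.1,0,0]],
    [[0,1.43,-2.01],[0.11,0,0]],
    [[0,1.57,-2.18],[0.12,0,0]]
  ]
}}

```text
time: 11.43
position: [0.5216, 0.2012, 0.1764]
ee_rot: [0.993, -0.025, -0.003, 0.119]
ft_force: [3.0, 3.4, -1.8]
finger_gap: 0.086
```

```bash
cat >> h.py <<'E'
def cass(f):
    st=r.get_state(); R=Ro.from_quat(st['ee_rot']); z=R.apply([0,0,1]); print('t',st['time'],'tray est',np.radians(35)-np.arctan2(-z@YD,-z[2]),'F',st['ft_force'].round(1),'gap',st['finger_gap'])
    s,d=casc(f); hsv=cv2.cvtColor(s['color'],cv2.COLOR_RGB2HSV)
    m=((s['color'].min(2)>190)&(abs(d[...,0])<.1)&(d[...,1]<.19)&(d[...,1]>-.2)).astype(np.uint8); m=cv2.morphologyEx(m,cv2.MORPH_CLOSE,np.ones((3,3)))
    n,l,S,C=cv2.connectedComponentsWithStats(m)
    for i in range(1,n):
        if S[i,4]>40: print('blob',C[i].round(0),S[i,4],'dryer med',np.median(d[l==i],axis=0).round(3), 'y range',np.percentile(d[l==i][:,1],[2,98]).round(3))
    return s
E
python3 - <<'E'
from h import *
print(cv2.imread('pics/t3.png')[175:235:10,240:290:10].min(2))
cass('t9.png'); arc([.05,.1,.15,.2,.23])
E
```

```text
[[150 166 144 170 173]
 [198 217 218 219 127]
 [206 194 183 157 183]
 [219 219 220 157 185]
 [209 191 170 130 183]
 [220 219 188  88 182]]
t 11.4333 tray est 0.3726313872182121 F [ 3.   3.4 -1.8] gap 0.08619465283960011
0.05 [0.0, 0.62, -0.93] [0.05, -0.0, 0.0]
0.1 [0.0, 1.29, -1.83] [0.1, -0.0, 0.0]
0.15 [0.0, 2.0, -2.69] [0.15, -0.0, 0.0]
0.2 [0.0, 2.76, -3.52] [0.2, -0.0, 0.0]
0.23 [0.01, 3.23, -3.99] [0.23, -0.0, 0.0]
```

```bash
cat >> h.py <<'E'
def cz(f,th,new=True):
    if new: s,d=casc(f)
    else:
        s=np.load('pics/'+f[:-4]+'.npz'); q=pts(s).reshape(-1,3)-O3; d=np.c_[q@XD,q@YD,q[:,2]].reshape(400,640,3)
    y,z=d[...,1],d[...,2]-.105; ty=y*np.cos(th)+z*np.sin(th); tz=-y*np.sin(th)+z*np.cos(th)
    a=np.abs(d[...,0])<.07; fl=a&(ty>-.03)&(ty<.18)&(abs(tz)<.03); print('floor z med',np.median(tz[fl]).round(4), fl.sum())
    m=a&(ty>-.08)&(ty<.18)&(tz>.009)&(tz<.028)
    for lo,hi in ((-.07,-.02),(-.02,.02),(.02,.07)):
        k=m&(d[...,0]>lo)&(d[...,0]<hi); print('on tray x',lo,k.sum(),np.percentile(ty[k],[3,97]).round(3) if k.sum()>5 else '')
    b=(np.abs(d[...,0])<.09)&(y>-.18)&(y<-.03)&(d[...,2]>.013)&(d[...,2]<.05); print('in basket px',b.sum())
E
python3 - <<'E'
from h import *
cz('t3.png',0,False); cz('t9.png',.373,False)
E
```

```text
floor z med 0.001 5829
on tray x -0.07 680 [0.053 0.137]
on tray x -0.02 674 [0.072 0.157]
on tray x 0.02 658 [0.054 0.138]
in basket px 0
floor z med 0.001 6112
on tray x -0.07 735 [0.055 0.139]
on tray x -0.02 739 [0.074 0.159]
on tray x 0.02 709 [0.056 0.14 ]
in basket px 0
```

Request:
{"name": "move_arm", "arguments": {
  "commands": [
    [[0,0.12,-0.19],[0.01,0,0]],
    [[0,0.24,-0.38],[0.02,0,0]],
    [[0,0.36,-0.56],[0.03,0,0]],
    [[0,0.49,-0.75],[0.04,0,0]],
    [[0,0.62,-0.93],[0.05,0,0]],
    [[0,0.75,-1.11],[0.06,0,0]],
    [[0,0.75,-1.11],[0.06,0,0]],
    [[0,0.75,-1.11],[0.06,0,0]],
    [[0,0.75,-1.11],[0.06,0,0]],
    [[0,0.75,-1.11],[0.06,0,0]]
  ]
}}

```text
time: 12.32
position: [0.5214, 0.1966, 0.1888]
ee_rot: [0.996, -0.025, -0.002, 0.09]
ft_force: [2.6, 5.1, -0.6]
finger_gap: 0.086
```

```bash
python3 - <<'E'
from h import *
cz('t10.png',.433); cass('t10b.png')
E
```

```text
floor z med 0.0009 6080
on tray x -0.07 729 [0.049 0.133]
on tray x -0.02 735 [0.068 0.152]
on tray x 0.02 700 [0.05  0.134]
in basket px 0
t 12.3667 tray est 0.43137227730204886 F [2.1 4.6 0.3] gap 0.08804220741083778
```

Request:
{"name": "move_arm", "arguments": {
  "commands": [
    [[0,0.12,-0.19],[0.01,0,0]],
    [[0,0.24,-0.38],[0.02,0,0]],
    [[0,0.24,-0.38],[0.02,0,0]],
    [[0,0.24,-0.38],[0.02,0,0]],
    [[0,0.24,-0.38],[0.02,0,0]],
    [[0,0.24,-0.38],[0.02,0,0]],
    [[0,0.24,-0.38],[0.02,0,0]],
    [[0,0.24,-0.38],[0.02,0,0]],
    [[0,0.24,-0.38],[0.02,0,0]],
    [[0,0.24,-0.38],[0.02,0,0]],
    [[0,0.24,-0.38],[0.02,0,0]],
    [[0,0.24,-0.38],[0.02,0,0]]
  ]
}}

```text
time: 13.42
position: [0.5213, 0.1949, 0.1929]
ee_rot: [0.997, -0.025, -0.002, 0.08]
ft_force: [3.0, 4.1, 1.3]
finger_gap: 0.082
```

```bash
python3 - <<'E'
from h import *
cz('t11.png',.453); cass('t11b.png')
E
```

```text
floor z med -0.0 6233
on tray x -0.07 299 [-0.068 -0.021]
on tray x -0.02 539 [-0.076  0.001]
on tray x 0.02 304 [-0.07 -0.02]
in basket px 0
t 13.4667 tray est 0.4512031493099546 F [3.1 3.1 0.8] gap 0.08322360494114343
```

Request:
{"name": "move_arm", "arguments": {
  "commands": [
    [[0,0,0],[0,0,0]],
    [[0,0,0],[0,0,0]],
    [[0,0,0],[0,0,0]],
    [[0,0,0],[0,0,0]],
    [[0,0,0],[0,0,0]],
    [[0,0,0],[0,0,0]],
    [[0,0,0],[0,0,0]],
    [[0,0,0],[0,0,0]],
    [[0,0,0],[0,0,0]],
    [[0,0,0],[0,0,0]]
  ]
}}

```text
time: 14.35
position: [0.5213, 0.1949, 0.1929]
ee_rot: [0.997, -0.025, -0.002, 0.08]
ft_force: [2.4, 4.7, 0.8]
finger_gap: 0.086
```

```bash
python3 - <<'E'
from h import *
cz('t12.png',.453); s=snap('top','t12b.png'); a=snap('scene','s12.png')
cv2.imwrite('pics/v12.png',np.hstack([cv2.resize(s['color'][140:290,260:420,::-1],(427,400)),cv2.resize(a['color'][120:270,180:320,::-1],(373,400))]))
E
```

```text
floor z med -0.0002 6065
on tray x -0.07 0 
on tray x -0.02 0 
on tray x 0.02 0 
in basket px 917
```

View pics/v12.png

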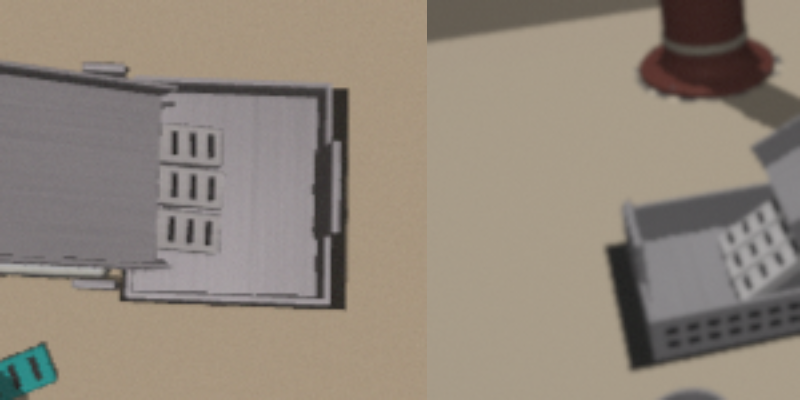

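The cassettes have left the tray at (190,145), (190,187) and (190,230), but they look inclined, possibly leaning on the outlet lip. I'll check the slope.

```bash
python3 - <<'E'
from h import *
s,d=casc('t13.png')
b=(np.abs(d[...,0])<.07)&(d[...,1]>-.17)&(d[...,1]<0)&(d[...,2]>.013)
for lo,hi in ((-.065,-.03),(-.017,.017),(.03,.06)):
    k=b&(d[...,0]>lo)&(d[...,0]<hi)
    for y in np.arange(-.12,-.02,.01):
        j=k&(d[...,1]>y)&(d[...,1]<y+.01)
        if j.sum()>5: print(lo,round(y,3),j.sum(),np.percentile(d[j][:,2],[10,50,90]).round(4))
E
```

```text
-0.065 -0.1 22 [0.0171 0.0195 0.0225]
-0.065 -0.09 48 [0.0215 0.0248 0.0291]
-0.065 -0.08 49 [0.0282 0.0312 0.0342]
-0.065 -0.07 48 [0.0346 0.0375 0.0411]
-0.065 -0.06 52 [0.0407 0.0441 0.0473]
-0.065 -0.05 52 [0.048  0.0504 0.0532]
-0.065 -0.04 59 [0.0553 0.0883 0.0908]
-0.065 -0.03 70 [0.0905 0.0929 0.0946]
-0.017 -0.1 41 [0.0187 0.0206 0.0236]
-0.017 -0.09 55 [0.0243 0.0272 0.03  ]
-0.017 -0.08 55 [0.03   0.0328 0.0367]
-0.017 -0.07 58 [0.0362 0.0392 0.0422]
-0.017 -0.06 56 [0.0423 0.0448 0.0484]
-0.017 -0.05 58 [0.0477 0.0511 0.0543]
-0.017 -0.04 57 [0.0533 0.0871 0.0905]
-0.017 -0.03 67 [0.0901 0.0932 0.0959]
0.03 -0.1 21 [0.0169 0.0192 0.0224]
0.03 -0.09 44 [0.0214 0.0249 0.0291]
0.03 -0.08 43 [0.0284 0.0316 0.0339]
0.03 -0.07 43 [0.0364 0.0385 0.0408]
0.03 -0.06 41 [0.0405 0.044  0.0478]
0.03 -0.05 44 [0.0483 0.0501 0.0526]
0.03 -0.04 56 [0.0534 0.0878 0.0903]
0.03 -0.03 60 [0.0898 0.0933 0.0958]
```

The cassettes' lower ends are on the basket floor and their upper ends rest on its +y rim. Their centres are at about y +0.05, z 0.03 in the basket, so inside the limits. Nothing touches the tray, and lowering it raises the outlet away from them. I'll lower it now.

```bash
python3 - <<'E'
from h import *
arc([-.02,-.05,-.08,-.11,-.14,-.17,-.2,-.23,-.26,-.29,-.32,-.34])
E
```

```text
-0.02 [-0.0, -0.24, 0.38] [-0.02, -0.0, -0.0]
-0.05 [-0.0, -0.57, 0.96] [-0.05, -0.0, -0.0]
-0.08 [-0.0, -0.89, 1.55] [-0.08, -0.0, -0.0]
-0.11 [-0.0, -1.2, 2.15] [-0.11, -0.0, -0.0]
-0.14 [-0.0, -1.48, 2.76] [-0.14, -0.0, -0.0]
-0.17 [-0.0, -1.75, 3.37] [-0.17, -0.0, -0.0]
-0.2 [-0.0, -2.0, 4.0] [-0.2, -0.0, -0.0]
-0.23 [-0.0, -2.23, 4.63] [-0.23, -0.0, -0.0]
-0.26 [-0.0, -2.44, 5.27] [-0.26, -0.0, -0.0]
-0.29 [-0.0, -2.63, 5.91] [-0.29, -0.0, -0.0]
-0.32 [-0.0, -2.8, 6.56] [-0.32, -0.0, -0.0]
-0.34 [-0.0, -2.9, 7.0] [-0.34, -0.0, -0.0]
```

Request:
{"name": "move_arm", "arguments": {
  "commands": [
    [[0,-0.24,0.38],[-0.02,0,0]],
    [[0,-0.57,0.96],[-0.05,0,0]],
    [[0,-0.89,1.55],[-0.08,0,0]],
    [[0,-1.2,2.15],[-0.11,0,0]],
    [[0,-1.48,2.76],[-0.14,0,0]],
    [[0,-1.75,3.37],[-0.17,0,0]],
    [[0,-2.0,4.0],[-0.2,0,0]],
    [[0,-2.23,4.63],[-0.23,0,0]],
    [[0,-2.44,5.27],[-0.26,0,0]],
    [[0,-2.63,5.91],[-0.29,0,0]],
    [[0,-2.8,6.56],[-0.32,0,0]],
    [[0,-2.9,7.0],[-0.34,0,0]]
  ]
}}

```text
time: 15.55
position: [0.5223, 0.2126, 0.118]
ee_rot: [0.968, -0.023, -0.006, 0.249]
ft_force: [3.3, 4.1, 0.4]
finger_gap: 0.084
```

```bash
python3 - <<'E'
from h import *
st=r.get_state(); R=Ro.from_quat(st['ee_rot']); z=R.apply([0,0,1]); th=np.radians(35)-np.arctan2(-z@YD,-z[2]); print('tray est',th,'F',st['ft_force'],'gap',st['finger_gap'])
cz('t14.png',th)
arc([-.02,-.04,-.06,-.08,-.09,-.1,-.11,-.115,-.12])
E
```

```text
tray est 0.1072727681573784 F [3.29372467 4.08684314 0.43665177] gap 0.08390048433344574
floor z med -0.0004 5975
on tray x -0.07 0 
on tray x -0.02 0 
on tray x 0.02 0 
in basket px 904
-0.02 [0.0, -0.23, 0.38] [-0.02, -0.0, -0.0]
-0.04 [0.0, -0.46, 0.77] [-0.04, -0.0, -0.0]
-0.06 [0.0, -0.68, 1.16] [-0.06, -0.0, -0.0]
-0.08 [0.0, -0.89, 1.56] [-0.08, -0.0, -0.0]
-0.09 [0.0, -0.99, 1.76] [-0.09, -0.0, -0.0]
-0.1 [0.0, -1.09, 1.96] [-0.1, -0.0, -0.0]
-0.11 [0.0, -1.19, 2.16] [-0.11, -0.0, -0.0]
-0.115 [0.0, -1.24, 2.26] [-0.115, -0.0, -0.0]
-0.12 [0.0, -1.28, 2.36] [-0.12, -0.0, -0.0]
```

Request:
{"name": "move_arm", "arguments": {
  "commands": [
    [[0,-0.23,0.38],[-0.02,0,0]],
    [[0,-0.46,0.77],[-0.04,0,0]],
    [[0,-0.68,1.16],[-0.06,0,0]],
    [[0,-0.89,1.56],[-0.08,0,0]],
    [[0,-0.99,1.76],[-0.09,0,0]],
    [[0,-1.09,1.96],[-0.1,0,0]],
    [[0,-1.15,2.08],[-0.106,0,0]],
    [[0,-1.15,2.08],[-0.106,0,0]],
    [[0,-1.15,2.08],[-0.106,0,0]],
    [[0,-1.15,2.08],[-0.106,0,0]]
  ]
}}

```text
time: 16.43
position: [0.5223, 0.2127, 0.095]
ee_rot: [0.954, -0.023, -0.007, 0.299]
ft_force: [3.4, 4.3, 1.3]
finger_gap: 0.088
```

```bash
python3 - <<'E'
from h import *
st=r.get_state(); R=Ro.from_quat(st['ee_rot']); z=R.apply([0,0,1]); th=np.radians(35)-np.arctan2(-z@YD,-z[2]); print(st['position'],'tray est',th,'F',st['ft_force'],'gap',st['finger_gap'])
s,d=casc('t15.png'); m=(abs(d[...,0])<.065)&(d[...,1]>-.03)&(d[...,1]<.18)&(abs(d[...,2]-.105)<.02); print(np.polyfit(d[m][:,1],d[m][:,2],1))
s=np.load('pics/t1.npz'); q=pts(s).reshape(-1,3)-O3; d=np.c_[q@XD,q@YD,q[:,2]]; m=(abs(d[...,0])<.065)&(((d[...,1]>-.03)&(d[...,1]<.045))|((d[...,1]>.16)&(d[...,1]<.18)))&(abs(d[...,2]-.105)<.02); print('ref',np.polyfit(d[m][:,1],d[m][:,2],1))
E
```

```text
[0.52228679 0.21272226 0.09501134] tray est 0.0033002254338501125 F [3.43710333 4.32213673 1.34599916] gap 0.08772348916948082
[0.00045648 0.10488313]
ref [0.00153251 0.10490438]
```

The tray is flat: its floor slope matches the start picture and the TCP is back at the pose where I gripped. Now I'll release and back out along the plate.

Request:
{"name": "move_arm", "arguments": {
  "commands": [
    [[0,0,0],[0,0,0]],
    [[0,0,0],[0,0,0]],
    [[0,0,0],[0,0,0]],
    [[0,0,0],[0,0,0]],
    [[0,0,0],[0,0,0]],
    [[0,0,0],[0,0,0]]
  ],
  "fingers": 4
}}

```text
time: 16.98
position: [0.5219, 0.2116, 0.0954]
ee_rot: [0.954, -0.024, -0.008, 0.299]
ft_force: [0.3, 0.2, -0.9]
finger_gap: 0.47
```

Request:
{"name": "move_arm", "arguments": {
  "commands": [
    [[0,0,-1],[0,0,0]],
    [[0,0,-3],[0,0,0]],
    [[0,0,-5],[0,0,0]],
    [[0,0,-8],[0,0,0]],
    [[0,0,-11],[0,0,0]],
    [[0,0,-13],[0,0,0]],
    [[0,0,-13],[0,0,0]],
    [[0,0,-13],[0,0,0]]
  ]
}}

```text
time: 17.65
position: [0.5259, 0.2872, 0.203]
ee_rot: [0.954, -0.024, -0.007, 0.297]
ft_force: [-0.2, -1.1, -1.3]
finger_gap: 0.473
```

```bash
python3 - <<'E'
from h import *
st=r.get_state(); print(st['position'],st['ft_force'],st['finger_gap'])
s,d=casc('t16.png'); m=(abs(d[...,0])<.065)&(d[...,1]>-.03)&(d[...,1]<.18)&(abs(d[...,2]-.105)<.02); print('tray',np.polyfit(d[m][:,1],d[m][:,2],1))
v,u=np.mgrid[:400,:640]; k=(u>325)&(u<420)&(v>150)&(v<270)
m=k&(d[...,2]>.045)&(d[...,2]<.056)&(d[...,1]<-.06); print('rim',np.percentile(d[m][:,:2],[.5,99.5],axis=0).round(4).tolist())
e=m&(d[...,1]>-.17)
for sg in (-1,1):
    j=e&(sg*d[...,0]>.09); print('side slope',np.polyfit(d[j][:,1],d[j][:,0],1).round(4),j.sum())
m=k&(d[...,2]>.085)&(d[...,2]<.1); m&=d[...,1]<-.15; print('tab',np.median(d[m],axis=0).round(4),m.sum())
a=snap('scene','s16.png'); o=np.load('pics/t1.npz')['color'].astype(int); df=np.abs(s['color'].astype(int)-o).sum(2)
print('bystander diffs',[(n,(df[b]>120).sum()) for n,b in dict(bottle=np.s_[88:137,208:250],carton=np.s_[88:135,266:336],cup=np.s_[84:126,364:400]).items()])
cv2.imwrite('pics/v16.png',np.hstack([cv2.resize(s['color'][140:290,260:420,::-1],(427,400)),cv2.resize(a['color'][120:270,180:320,::-1],(373,400))]))
E
```

```text
[0.52587999 0.28717872 0.20304415] [-0.21582234 -1.07215129 -1.28941377] 0.47258366346304614
tray [0.00036678 0.10484375]
rim [[-0.101, -0.1912], [0.099, -0.0618]]
side slope [ 0.0033 -0.0982] 103
side slope [0.0015 0.0963] 111
tab [-0.0047 -0.186   0.096 ] 148
bystander diffs [('bottle', np.int64(0)), ('carton', np.int64(0)), ('cup', np.int64(0))]
```

View pics/v16.png

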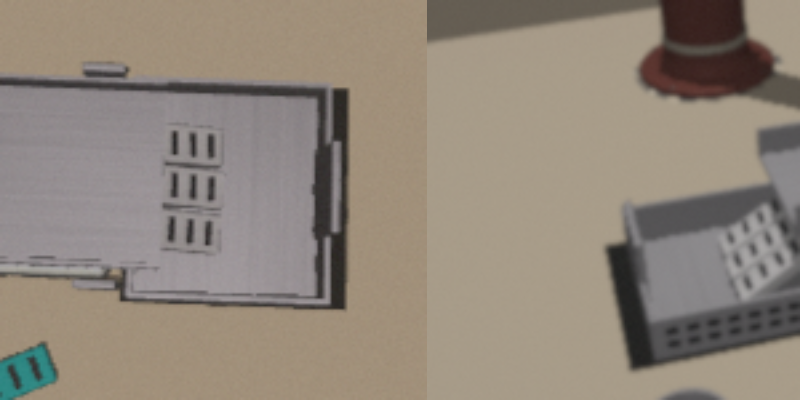

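```bash
python3 -c "
from bench import r
print(r.get_state()['time'],r.job_done())"
```

```text
the job is handed in; nothing more can be done
17.75 None
```

The job is done and handed in at about 17.8 s of the 64 s. I pinched the basket's tab, slid it onto the mat and let go. Then I gripped the tray's plate and raised it to about 0.45 rad until all three cassettes slid out. I lowered it under grip, released it and backed the arm away.

**Last checks:**
- **Basket:** it stands at about dryer (-1, -101) mm, square to within about 0.2°, with the tab facing away.
- **Tray:** it lies flat, with a floor slope of about 0.0004.
- **Cassettes:** none are left on the tray.
- **Cup, bottle and carton:** no pixel changes from the first picture.
- **Arm:** it is clear of everything.

**Not as expected:**
- **Cassettes not flat:** they lean at about 32° against the basket's plain wall. I estimate their centres at about y +0.05, z +0.03 m in the basket, inside the limits, but their upper corners stand about 1.5 cm above the rim.
- **Fingertip position:** the pictures showed the real fingertips about 4 cm behind where the stated tool frame puts them. The tab was therefore held only near its top edge. I corrected for this before gripping the tray.

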